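Make up two plant-culture kits from the bench stock

ROBOT

A 6-joint arm with a two-finger parallel gripper is mounted at the origin on the work surface. World frame = base frame: x ahead of the robot, y to its left, z up, the work surface at z = 0. Lengths are in m, angles in rad, forces in N, time in s.
With the tool pointing down it reaches from about 0.4 to 0.825 m from the base axis. Payload 7 kg.
Tool frame: the origin (TCP) lies midway between the tips of the shut fingers; the grasp point (between the pads) lies 19 mm behind it; z points along the fingers, y is the line along which they close (so a half turn about z gives the same grasp; the last joint's range is limited). The gripper opens to 88 mm and grips with 3 to 60 N. Pads are 19 mm wide; open, the fingers measure 130 mm over their backs; the gripper's body (78 mm by 193 mm) begins 47 mm behind the grasp point.
Start: joints at [1.438, 0.359, 0.012, 0, -1.224, -0.288], TCP at [0.276, 0.616, 0.227] pointing down, gripper open.
Joint ranges: [-3.07, 3.07], [-1.43, 2.12], [-1.02, 1.25], [-3.03, 1.67], [-3.05, -0], [-3.03, 3.03]. Speed limits (rad/s): [2.39, 2.39, 3.01, 3.14, 3.14, 3.14].

INTERFACE

Orientations are given as [roll, pitch, yaw] about the fixed x, y, z axes, in that order (R = Rz(yaw) Ry(pitch) Rx(roll)).
In Python, from station import arm gives the robot as it stands.
- The arm moves only by the tool servo_tool, never from a script. Its argument "deltas" is a list of rows, each a list of 7 numbers: the closure, from -1 (fully open) to 1 (shut), then the shift along the tool's x, y, z in mm, then the turn, a rotation vector about the tool's x, y, z in degrees. In form: [[gripper, x, y, z, ax, ay, az], ...]. A call has 1 to 20 rows; each row shifts and turns the commanded pose from where the row before left it, along the tool's axes as they then stand; what a row does not reach is not made up. A row lasts 1/12 s, in which the tool goes at most 41.7 mm and 7.16 degrees, less where a joint would pass 70% of its speed; a pose out of reach is approached as far as the arm can. A call is refused whole if a number of a shift passes 41.7 or a number of a turn 7.16, either way. A call with a gripper value outside its range is refused whole. The fingers move at their own pace and stop on an object; "squeeze" is the grip in N (left out, the last holds). Time passes only in rows, so rows that do not move let the fingers close. It gives the time, the measured TCP pose, the force, the opening and the grip force at its end, in the units of the state.
- arm.get_state(): the state, without advancing time (a new reading comes with each control period).
- arm.grab_frame(name): name is "scene" or "top" or "wrist"; returns a dict with "color" (400x640x3 uint8, red, green, blue), "K" (3x3 intrinsics, pixels), "position" and "orientation" of the camera in the world. Camera axes: x right, y down, z forward; pixel columns grow to the right and rows downward; lengths in m; the calibration is good to about 2 mm. The wrist camera is an equidistant fisheye: a pixel r from the principal point sees the ray r / f radians off the axis. A picture is of the moment at which its call begins. There is no depth.
- arm.job_done(): hands the job in; it is judged then, once.
Trained networks look in a picture, given as the dict that the camera call returned (one of the last four; its "shot" number tells which), for a name from the list of things; names that differ only in an ending like _2 or _b are one class to them, and where a whole thing is asked for, a point or a joint stands for the part that bears it (a point fixed in the world has none). Each returns a list of dicts, best first, with "conf" (0 to 1); they miss things now and then, are a little off and sometimes report something else, mostly with a low value. They report only what shows in the picture. A call takes as long as a camera call.
- arm.recognise(query, picture): "at" ([x, y, z] in m, in the coordinates of the camera as it stood for that picture, good to about 4 mm: the middle of the surface that is visible of it).
The state is a dict: "t": time; "q": joint angles; "qd": joint speeds; "joint_efforts": joint torques, N m; "eef_pos": TCP position; "ee_rot": TCP orientation; "force": force on the tool from outside, world axes, zero at the start; "moment": the same for the moment, N m; "width": finger opening in m; "gripper_force": force on a finger pad.
Only numpy, scipy, OpenCV 4.12 (cv2) and the standard library are available. Lean on these libraries where they do the work, as an engineer would, in place of code of your own. Each camera call takes 0.05 s, during which the arm holds its last target. There are 200 camera calls.

TASK

Make up the two culture kits from the stock on the bench: the purple tray gets the brown tuber, the amber bottle and the blue-lidded jar; the white tray gets the green-lidded jar of plantlets and the yellow-lidded jar, beside the petri dishes already in it. Give each thing a compartment to itself, standing (the tuber lying) flat on the tray's floor about the middle of the compartment, and set the glass down rather than dropping it. Leave the red-lidded jar, the red-skinned tuber and the petri dishes where they are.

Things in the scene. Friction and masses are not known exactly. Their poses are not given: they have to be found in the camera images.
- brown_tuber_center (a point): Brown-skinned seed tuber (potato), about 64 mm long (its x axis), 50 mm wide (y) and 46 mm high, rounded, flat beneath, about 85 g, lying loose in the stock. The point is its centre, 23 mm above its underside; z points up.
- amber_bottle_center (a point): Amber glass disinfectant bottle with a black cap (33 mm across) and a blank pale label round it: 50 mm diameter up to 48 mm, 72 mm tall with its cap, about 120 g, standing loose in the stock. The point is its centre, 36 mm above its foot; z points up along its axis.
- blue_jar_center (a point): Glass culture jar with a blue screw lid, pale set medium in it: 58 mm diameter (lid 55 mm), 72 mm tall, about 180 g, standing loose in the stock in the middle of the bench. The point is its centre, 36 mm above its foot; z points up along its axis.
- yellow_jar_center (a point): Glass culture jar with a yellow screw lid, pale set medium in it: 58 mm diameter (lid 55 mm), 72 mm tall, about 180 g, standing loose in the stock in the middle of the bench. The point is its centre, 36 mm above its foot; z points up along its axis.
- green_jar_center (a point): Glass culture jar with a green screw lid, green plantlets growing in it: 58 mm diameter (lid 55 mm), 72 mm tall, about 180 g, standing loose in the stock in the middle of the bench. The point is its centre, 36 mm above its foot; z points up along its axis.
- red_jar_center (a point): Glass culture jar with a red screw lid, pale set medium in it; not wanted in either kit: 58 mm diameter (lid 55 mm), 72 mm tall, about 180 g, standing loose in the stock in the middle of the bench. The point is its centre, 36 mm above its foot; z points up along its axis.
- red_tuber_center (a point): Red-skinned seed tuber (potato); not wanted in either kit: about 64 mm long (its x axis), 50 mm wide (y) and 46 mm high, rounded, flat beneath, about 85 g, lying loose in the stock. The point is its centre, 23 mm above its underside; z points up.
- petri_dishes_center (a point): Stack of four clear petri dishes held together as one, 61 mm diameter, 48 mm high, about 60 g, standing loose in the compartment of the white tray at the tray's +x end (the end farther from the robot). The point is its centre, 24 mm above its foot.
- purple_tray: Shallow purple plastic tray, fixed, 280 x 118 mm outside, rim 24 mm high; two low dividers (tops 17 mm above the bench) make three compartments in a row along its x axis, each 88 (x) by 110 (y) mm inside, centres at x = -92, 0, +92 mm, y = 0; floor 5 mm above the bench. Origin: middle of its underside; x along its length, z up. All empty at the start.
- white_tray: Shallow white plastic tray, fixed, 280 x 118 mm outside, rim 24 mm high; two low dividers (tops 17 mm above the bench) make three compartments in a row along its x axis, each 88 (x) by 110 (y) mm inside, centres at x = -92, 0, +92 mm, y = 0; floor 5 mm above the bench. Origin: middle of its underside; x along its length, z up. The +x one holds the petri dishes, the others are empty.

How it is judged:
At the end, for the whole second after the job is handed in: All five in their trays, one to a compartment: on the floor (height within 5 mm), within 25 mm of the tray's long centre line, jars and bottle upright within 0.12 rad, released, at rest. Red-lidded jar, red tuber and petri dishes within 20 mm of their start (x of brown_tuber_center in the frame of purple_tray between -0.14 and 0.14 m and y of brown_tuber_center in the frame of purple_tray between -0.025 and 0.025 m and z of brown_tuber_center in the frame of purple_tray between 0.023 and 0.033 m and linear speed of each of brown_tuber, amber_bottle, blue_jar, green_jar, yellow_jar below 0.02 m/s and angular speed of each of brown_tuber, amber_bottle, blue_jar, green_jar, yellow_jar below 0.3 rad/s and x of amber_bottle_center in the frame of purple_tray between -0.14 and 0.14 m and y of amber_bottle_center in the frame of purple_tray between -0.025 and 0.025 m and z of amber_bottle_center in the frame of purple_tray between 0.036 and 0.046 m and angle between each of amber_bottle_center, blue_jar_center, green_jar_center, yellow_jar_center's own z axis and vertical below 0.12 rad and x of blue_jar_center in the frame of purple_tray between -0.14 and 0.14 m and y of blue_jar_center in the frame of purple_tray between -0.025 and 0.025 m and z of blue_jar_center in the frame of purple_tray between 0.036 and 0.046 m and x of green_jar_center in the frame of white_tray between -0.14 and 0.14 m and y of green_jar_center in the frame of white_tray between -0.025 and 0.025 m and z of green_jar_center in the frame of white_tray between 0.036 and 0.046 m and x of yellow_jar_center in the frame of white_tray between -0.14 and 0.14 m and y of yellow_jar_center in the frame of white_tray between -0.025 and 0.025 m and z of yellow_jar_center in the frame of white_tray between 0.036 and 0.046 m and distance of each of red_jar_center, red_tuber_center, petri_dishes_center from where it was at the start of the episode below 0.02 m); the robot touches nothing.
It fails at once if the red-lidded jar is shoved (over 20 mm) or tipped (distance of red_jar_center from where it was at the start of the episode above 0.02 m or angle between red_jar_center's own z axis and vertical above 0.3 rad).
It fails at once if the red-skinned tuber is shoved (over 20 mm) or tipped (distance of red_tuber_center from where it was at the start of the episode above 0.02 m or angle between red_tuber_center's own z axis and vertical above 0.6 rad).
It fails at once if the petri dishes are shoved (over 20 mm) or tipped (distance of petri_dishes_center from where it was at the start of the episode above 0.02 m or angle between petri_dishes_center's own z axis and vertical above 0.3 rad).
It fails at once if a glass jar or the bottle is dropped or thrown (moves faster than 0.8 m/s, as after a fall of 3 cm, with no finger on it) ((contact force between the fingers and amber_bottle below 0.05 N and linear speed of amber_bottle above 0.8 m/s) or (contact force between the fingers and blue_jar below 0.05 N and linear speed of blue_jar above 0.8 m/s) or (contact force between the fingers and yellow_jar below 0.05 N and linear speed of yellow_jar above 0.8 m/s) or (contact force between the fingers and green_jar below 0.05 N and linear speed of green_jar above 0.8 m/s)).
It also fails if it takes over 115 s, if anything falls off the work surface, if the arm or the gripper's body presses on something with over 40 N, if the wrist force passes 120 N, or if a joint passes its speed limit or range.

## Working session

There is one attempt and no reset: what is moved stays moved. The work goes in short steps, Python scripts to look and compute and a tool call to move; the robot and the scene stay as the last step left them, time stands still between calls to the robot, and variables do not carry over. Pictures are saved under pics/ and viewed, at most 14 in all, crops included, and the job is handed in when it is done.

Besides the shell and the picture viewer there is one more tool, called after "Request:" by a JSON object that holds its "fn" and its "kwargs", one argument or row to a line. servo_tool: Moves the arm, as the interface text tells. Its arguments: {"type":"object","properties":{"deltas":{"type":"array","items":{"type":"array","items":{"type":"number"}}},"squeeze":{"type":"number"}},"required":["deltas"]}

```bash
mkdir -p pics
cat > h.py <<'E'
import numpy as np, cv2
from scipy.spatial.transform import Rotation as R
from station import arm
def rot(o):
    o=np.array(o,float)
    return o if o.shape==(3,3) else (R.from_quat(o).as_matrix() if o.size==4 else R.from_euler('xyz',o).as_matrix())
def look(cam,names,save=None):
    f=arm.grab_frame(cam)
    if save: cv2.imwrite('pics/'+save,f['color'][:,:,::-1])
    M=rot(f['orientation']);p=np.array(f['position'])
    for n in names:
        for d in arm.recognise(n,f)[:2]:
            print(cam,n,round(d['conf'],2),np.round(M@np.array(d['at'])+p,3))
    return f
E
python3 - <<'E'
from h import *
s=arm.get_state();print({k:np.round(v,3) for k,v in s.items()})
N=["brown_tuber_center","amber_bottle_center","blue_jar_center","yellow_jar_center","green_jar_center","red_jar_center","red_tuber_center","petri_dishes_center","purple_tray","white_tray"]
f=look("top",N,"top.png");print(f['position'],f['orientation'],f['K'])
look("scene",N,"scene.png")
E
```

```text
{'t': np.float64(0.0), 'q': array([ 1.438,  0.359,  0.011, -0.   , -1.224, -0.288]), 'qd': array([-0.   , -0.002, -0.002,  0.   ,  0.   ,  0.001]), 'joint_efforts': array([ 1.0000e-03, -5.8272e+01,  2.9307e+01,  6.9980e+00,  7.0000e-03,
       -0.0000e+00]), 'eef_pos': array([0.276, 0.616, 0.226]), 'ee_rot': array([ 3.14 , -0.   , -0.421]), 'force': array([-0.533,  0.15 ,  0.386]), 'moment': array([-0.005,  0.005,  0.032]), 'gripper_force': np.float64(0.0), 'width': np.float64(0.088)}
top brown_tuber_center 0.89 [0.563 0.127 0.042]
top amber_bottle_center 0.69 [ 0.558 -0.108  0.055]
top blue_jar_center 0.85 [ 0.468 -0.064  0.072]
top yellow_jar_center 0.68 [0.658 0.061 0.077]
top green_jar_center 0.93 [0.552 0.    0.077]
top red_jar_center 0.73 [0.506 0.308 0.005]
top red_jar_center 0.63 [0.447 0.047 0.075]
top red_tuber_center 0.82 [ 0.657 -0.044  0.042]
top petri_dishes_center 0.9 [ 0.593 -0.314  0.053]
top petri_dishes_center 0.69 [ 0.56  -0.107  0.056]
top purple_tray 0.83 [0.508 0.304 0.003]
top purple_tray 0.49 [0.552 0.003 0.075]
top white_tray 0.73 [ 0.485 -0.324  0.008]
[0.5
[... 171 characters left out ...]
.           1.        ]]
scene brown_tuber_center 0.97 [0.578 0.141 0.04 ]
scene amber_bottle_center 0.65 [ 0.57  -0.093  0.047]
scene blue_jar_center 0.92 [ 0.473 -0.047  0.053]
scene blue_jar_center 0.54 [ 0.666 -0.031  0.038]
scene yellow_jar_center 0.63 [0.67  0.083 0.056]
scene green_jar_center 0.78 [0.558 0.017 0.056]
scene red_jar_center 0.74 [0.461 0.063 0.055]
scene red_jar_center 0.71 [0.56  0.019 0.053]
scene red_tuber_center 0.64 [ 0.667 -0.034  0.038]
scene petri_dishes_center 0.7 [ 0.598 -0.296  0.047]
scene purple_tray 0.82 [0.515 0.301 0.004]
scene purple_tray 0.48 [ 0.564 -0.094  0.046]
scene white_tray 0.88 [ 0.483 -0.324  0.011]
scene white_tray 0.41 [ 0.479 -0.049  0.056]
```

View pics/top.png

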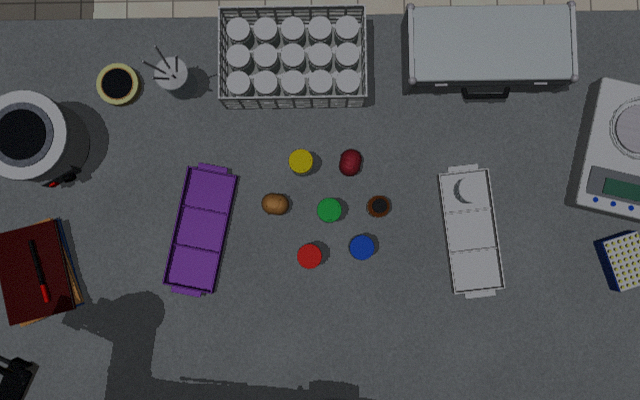

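View pics/scene.png

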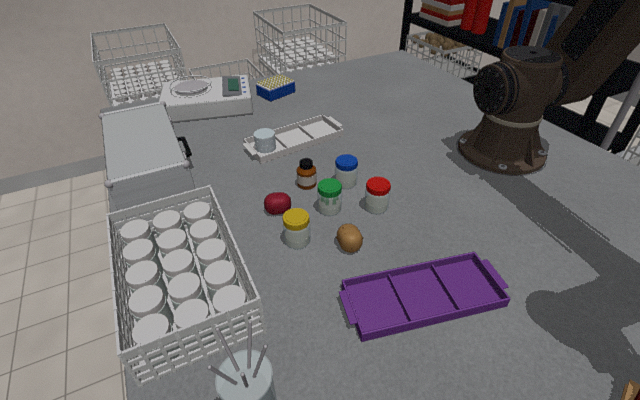

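The top view shows the stock clearly: yellow lid at (301,161), green (329,209), blue (362,247), red (310,256), bottle (378,206), brown tuber (275,204) with its long axis roughly across the image, and red tuber (350,162). The purple tray is around (201,230) and the white tray around (471,231), both slightly turned. The scene view agrees with this. Next I'll refine the positions by segmentation.

```bash
cat >> h.py <<'E'
def back(f,uv,z):
    M=rot(f['orientation']);p=np.array(f['position']);d=M@np.linalg.solve(f['K'],np.array([uv[0],uv[1],1.]))
    return p+d*(z-p[2])/d[2]
def seg(f,lo,hi,box):
    h=cv2.cvtColor(f['color'],cv2.COLOR_RGB2HSV);m=cv2.inRange(h,lo,hi)
    k=np.zeros_like(m);x0,y0,x1,y1=box;k[y0:y1,x0:x1]=255;m&=k
    c=max(cv2.findContours(m,cv2.RETR_EXTERNAL,cv2.CHAIN_APPROX_NONE)[0],key=cv2.contourArea)
    return c
E
python3 - <<'E'
from h import *
f=arm.grab_frame("top")
T={'yellow':((18,120,60),(35,255,255),(280,140,322,182),.072),'green':((45,120,50),(85,255,255),(308,190,350,230),.072),
'blue':((100,120,50),(125,255,255),(342,226,384,268),.072),'red':((0,150,80),(8,255,255),(290,236,330,276),.072),
'brown':((5,100,50),(20,255,255),(255,188,295,220),.023),'bottle':((0,0,0),(180,120,45),(368,196,389,217),.072),
'redtub':((0,0,0),(180,255,255),(0,0,1,1),.023),
'purple':((130,80,40),(160,255,255),(150,150,250,310),.012)}
for n,(lo,hi,b,z) in T.items():
    if n=='redtub': continue
    c=seg(f,lo,hi,b);(x,y),(w,h),a=cv2.minAreaRect(c)
    print(n,np.round((x,y,w,h,a),1),np.round(back(f,(x,y),z)[:2],3))
    if n=='purple': print(cv2.boxPoints(cv2.minAreaRect(c)).round(0).tolist(),[back(f,p,.02)[:2].round(3).tolist() for p in cv2.boxPoints(cv2.minAreaRect(c))])
im=f['color'][140:310,:,::-1]
cv2.imwrite('pics/tr.png',np.hstack([cv2.resize(im[:,150:270],None,fx=3,fy=3,interpolation=2),cv2.resize(im[:,425:520],None,fx=3,fy=3,interpolation=2)]))
E
```

```text
yellow [300. 161.  24.  24.  90.] [0.663 0.067]
green [329.  209.5  23.   24.   90. ] [0.553 0.003]
blue [361.5 247.   24.3  24.3  18.4] [ 0.469 -0.068]
red [309.1 255.8  24.1  23.7  26.6] [0.451 0.049]
brown [274.3 203.8  25.3  19.6   5.7] [0.57 0.13]
bottle [379.  205.5  13.4  13.4  45. ] [ 0.561 -0.108]
purple [199.3 229.3  51.4 132.8  12.3] [0.513 0.307]
[[160.0, 289.0], [188.0, 159.0], [238.0, 170.0], [210.0, 300.0]] [[0.377, 0.396], [0.678, 0.332], [0.651, 0.214], [0.351, 0.279]]
```

View pics/tr.png

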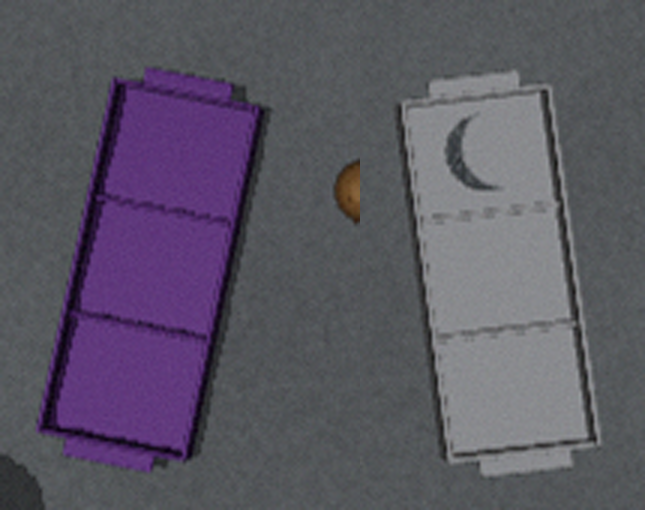

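The close-up shows the purple rim corners at crop (115,79), (265,105), (188,460) and (40,431). The white rim corners are at (402,102), (550,88), (600,445) and (449,460). The dividers are visible, and the petri dishes are in the top compartment of the white tray.

Run:
```python
from h import *
f=arm.grab_frame("top")
for n,C,ox in(('purple',[(115,79),(265,105),(188,460),(40,431)],150),('white',[(402-360,102),(550-360,88),(600-360,445),(449-360,460)],425)):
    P=np.array([back(f,(x/3+ox,y/3+140),.024)[:2] for x,y in C]);c=P.mean(0)
    v=(P[0]+P[1]-P[2]-P[3])/2;u=v/np.linalg.norm(v)
    print(n,c.round(3),'len',np.linalg.norm(v).round(3),'wid',np.linalg.norm(P[0]-P[1]).round(3),'yaw',np.degrees(np.arctan2(v[1],v[0])).round(1),[(c+k*u).round(3).tolist() for k in(-.092,0,.092)])
```

```text
purple [0.513 0.301] len 0.278 wid 0.119 yaw -12.0 [[0.423, 0.32], [0.513, 0.301], [0.603, 0.282]]
white [ 0.502 -0.325] len 0.276 wid 0.115 yaw 6.0 [[0.411, -0.335], [0.502, -0.325], [0.594, -0.316]]
```

Request:
{"fn": "servo_tool", "kwargs": {
  "deltas": [
    [-1, 0, 0, 0, 0, 0, -6],
    [-1, 0, 0, 0, 0, 0, -6],
    [-1, 0, 0, 0, 0, 0, -6],
    [-1, 0, 0, 0, 0, 0, -6]
  ],
  "squeeze": 20
}}

```text
t: 1.53
eef_pos: [0.2757, 0.6161, 0.2266]
ee_rot: [3.142, 0.0, 0.003]
force: [0.2, -0.4, -0.6]
width: 0.0874
gripper_force: 0.0
```

Request:
{"fn": "servo_tool", "kwargs": {
  "deltas": [
    [-1, 18, 30, 0, 0, 0, 0],
    [-1, 18, 30, 0, 0, 0, 0],
    [-1, 18, 30, 0, 0, 0, 0],
    [-1, 18, 30, 0, 0, 0, 0],
    [-1, 18, 30, 0, 0, 0, 0],
    [-1, 18, 30, 0, 0, 0, 0],
    [-1, 18, 30, 0, 0, 0, 0],
    [-1, 18, 30, 0, 0, 0, 0],
    [-1, 18, 30, 0, 0, 0, 0],
    [-1, 18, 30, 0, 0, 0, 0],
    [-1, 18, 30, 0, 0, 0, 0],
    [-1, 18, 30, 0, 0, 0, 0],
    [-1, 18, 30, 0, 0, 0, 0],
    [-1, 18, 30, 0, 0, 0, 0],
    [-1, 18, 30, 0, 0, 0, 0],
    [-1, 18, 30, 0, 0, 0, 0],
    [-1, 6, 6, 0, 0, 0, 0],
    [-1, 0, 0, 0, 0, 0, 0]
  ]
}}

```text
t: 3.03
eef_pos: [0.5699, 0.1274, 0.2263]
ee_rot: [3.141, 0.0, -0.005]
force: [-0.3, -0.8, -0.3]
width: 0.0874
gripper_force: 0.0
```

Request:
{"fn": "servo_tool", "kwargs": {
  "deltas": [
    [-1, 0, 0, 0, 0, 0, 6],
    [-1, 0, 0, 0, 0, 0, 6],
    [-1, 0, 0, 0, 0, 0, 6],
    [-1, 0, 0, 0, 0, 0, 6],
    [-1, 0, 0, 0, 0, 0, 6],
    [-1, 0, 0, 0, 0, 0, 6],
    [-1, 0, 0, 0, 0, 0, 6],
    [-1, 0, 0, 0, 0, 0, 6],
    [-1, 0, 0, 0, 0, 0, 6],
    [-1, 0, 0, 0, 0, 0, 6],
    [-1, 0, 0, 0, 0, 0, 6],
    [-1, 0, 0, 0, 0, 0, 6],
    [-1, 0, 0, 0, 0, 0, 6],
    [-1, 0, 0, 0, 0, 0, 6],
    [-1, 0, 0, 0, 0, 0, 6],
    [-1, 0, 0, 0, 0, 0, 6],
    [-1, 0, 0, 0, 0, 0, 0]
  ]
}}

```text
t: 4.45
eef_pos: [0.5684, 0.1304, 0.2267]
ee_rot: [-3.142, 0.0, -1.681]
force: [-0.1, -0.4, -0.2]
width: 0.0875
gripper_force: 0.0
```

Run:
```python
from h import *
print(arm.get_state()['q'].round(2) if hasattr(arm.get_state()['q'],'round') else arm.get_state()['q'])
f=look("wrist",["brown_tuber_center"],"w1.png");print(f['position'],f['orientation'],f['K'])
```

```text
[ 0.56  0.21 -0.2  -0.   -1.17 -0.67]
wrist brown_tuber_center 0.86 [0.569 0.123 0.043]
[0.55999216 0.05286881 0.38461802] [2.84794281e+00 1.68591474e-03 3.03133912e+00] [[309.70691629   0.         321.87143517]
 [  0.         309.70691629 193.8063028 ]
 [  0.           0.           1.        ]]
```

View pics/w1.png

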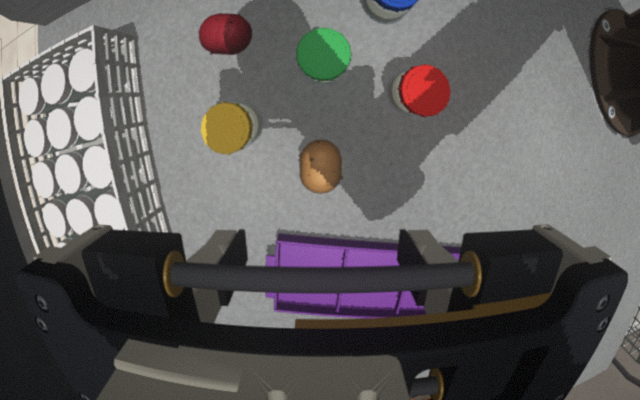

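The tuber is at (320,166), midway between the fingers (230 and 415), with its long axis along tool x. I'll go down and grip.

Request:
{"fn": "servo_tool", "kwargs": {
  "deltas": [
    [-1, 2, 0, 30, 0, 0, 0],
    [-1, 0, 0, 30, 0, 0, 0],
    [-1, 0, 0, 30, 0, 0, 0],
    [-1, 0, 0, 30, 0, 0, 0],
    [-1, 0, 0, 30, 0, 0, 0],
    [-1, 0, 0, 30, 0, 0, 0],
    [-1, 0, 0, 20, 0, 0, 0],
    [-1, 0, 0, 14, 0, 0, 0],
    [-1, 0, 0, 0, 0, 0, 0],
    [1, 0, 0, 0, 0, 0, 0],
    [1, 0, 0, 0, 0, 0, 0],
    [1, 0, 0, 0, 0, 0, 0],
    [1, 0, 0, 0, 0, 0, 0],
    [1, 0, 0, 0, 0, 0, 0],
    [1, 0, 0, 0, 0, 0, 0]
  ],
  "squeeze": 12
}}

```text
t: 5.8
eef_pos: [0.5689, 0.1277, 0.0133]
ee_rot: [-3.141, 0.001, -1.677]
force: [0.0, 1.0, 0.2]
width: 0.053
gripper_force: 0.2
```

Request:
{"fn": "servo_tool", "kwargs": {
  "deltas": [
    [1, 0, 0, 0, 0, 0, 0],
    [1, 0, 0, 0, 0, 0, 0],
    [1, 0, 0, -20, 0, 0, 0],
    [1, 0, 0, -25, 0, 0, 0],
    [1, 0, 0, -25, 0, 0, 0],
    [1, 0, 0, -25, 0, 0, 0],
    [1, 0, 0, -25, 0, 0, 0],
    [1, 0, 0, 0, 0, 0, -6],
    [1, 0, 0, 0, 0, 0, -6],
    [1, 0, 0, 0, 0, 0, -6],
    [1, 0, 0, 0, 0, 0, -6],
    [1, 0, 0, 0, 0, 0, -6],
    [1, 0, 0, 0, 0, 0, -6],
    [1, 0, 0, 0, 0, 0, -6],
    [1, 0, 0, 0, 0, 0, -6],
    [1, 0, 0, 0, 0, 0, 0]
  ]
}}

```text
t: 7.13
eef_pos: [0.5682, 0.1274, 0.1322]
ee_rot: [3.141, 0.0, -0.835]
force: [0.0, 0.9, -0.4]
width: 0.05
gripper_force: 12.0
```

Request:
{"fn": "servo_tool", "kwargs": {
  "deltas": [
    [1, -15, -21.5, 0, 0, 0, 0],
    [1, -15, -21.5, 0, 0, 0, 0],
    [1, -15, -21.5, 0, 0, 0, 0],
    [1, -15, -21.5, 0, 0, 0, 0],
    [1, -15, -21.5, 0, 0, 0, 0],
    [1, -16, -22, 0, 0, 0, 0],
    [1, 0, 0, 20, 0, 0, 0],
    [1, 0, 0, 20, 0, 0, 0],
    [1, 0, 0, 20, 0, 0, 0],
    [1, 0, 0, 15, 0, 0, 0],
    [1, 0, 0, 0, 0, 0, 0]
  ]
}}

```text
t: 8.05
eef_pos: [0.6019, 0.2803, 0.0534]
ee_rot: [3.135, 0.001, -0.844]
force: [-0.7, -0.8, -1.0]
width: 0.0496
gripper_force: 12.0
```

Run:
```python
from h import *
f=look("wrist",["brown_tuber_center","purple_tray"],"w2.png");look("top",["brown_tuber_center"])
```

```text
wrist brown_tuber_center 0.9 [0.615 0.266 0.082]
wrist brown_tuber_center 0.22 [0.556 0.028 0.048]
wrist purple_tray 0.94 [0.627 0.263 0.005]
top brown_tuber_center 0.53 [0.596 0.272 0.089]
```

View pics/w2.png

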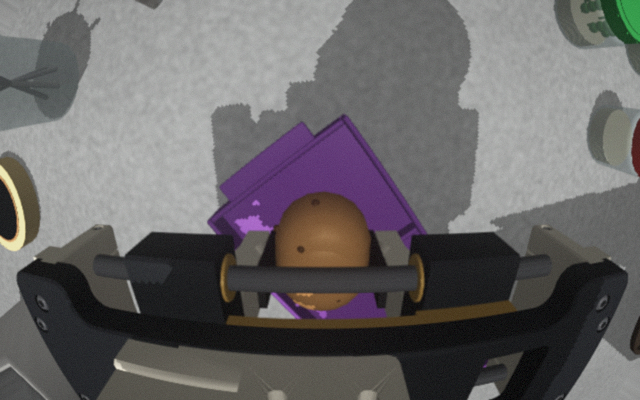

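The tuber is held at (322,250) over the far purple compartment, with both fingers inside the rim. I'll lower it, open part-way and lift.

Request:
{"fn": "servo_tool", "kwargs": {
  "deltas": [
    [1, 0, 0, 14, 0, 0, 0],
    [1, 0, 0, 12, 0, 0, 0],
    [1, 0, 0, 8, 0, 0, 0],
    [1, 0, 0, 0, 0, 0, 0],
    [-0.48, 0, 0, 0, 0, 0, 0],
    [-0.48, 0, 0, 0, 0, 0, 0],
    [-0.48, 0, 0, 0, 0, 0, 0],
    [-0.48, 0, 0, -10, 0, 0, 0],
    [-0.48, 0, 0, -20, 0, 0, 0],
    [-0.48, 0, 0, -30, 0, 0, 0],
    [-1, 0, 0, -30, 0, 0, 0],
    [-1, 0, 0, -30, 0, 0, 0],
    [-1, 0, 0, -30, 0, 0, 0],
    [-1, 0, 0, 0, 0, 0, 0]
  ]
}}

```text
t: 9.47
eef_pos: [0.6075, 0.2834, 0.1826]
ee_rot: [-3.13, -0.002, -0.839]
force: [0.6, 1.1, 1.2]
width: 0.0848
gripper_force: 0.0
```

Request:
{"fn": "servo_tool", "kwargs": {
  "deltas": [
    [-1, 0, 0, 0, 0, 0, -6],
    [-1, 0, 0, 0, 0, 0, -6],
    [-1, 0, 0, 0, 0, 0, -6],
    [-1, 0, 0, 0, 0, 0, -6],
    [-1, 0, 0, 0, 0, 0, -6],
    [-1, 0, 0, 0, 0, 0, -6],
    [-1, 0, 0, 0, 0, 0, -6],
    [-1, 0, 0, 0, 0, 0, -6],
    [-1, 0, 0, 0, 0, 0, 0]
  ]
}}

```text
t: 10.22
eef_pos: [0.6044, 0.2818, 0.1747]
ee_rot: [-3.141, -0.001, 0.003]
force: [0.2, 0.3, -0.2]
width: 0.0878
gripper_force: 0.0
```

Run:
```python
from h import *
f=look("top",["brown_tuber_center"])
f=look("scene",["brown_tuber_center"],"s2.png")
cv2.imwrite('pics/s2.png',cv2.resize(f['color'][140:350,200:540,::-1],None,fx=2,fy=2))
```

```text
top brown_tuber_center 0.66 [0.604 0.292 0.048]
scene brown_tuber_center 0.91 [0.614 0.287 0.046]
```

View pics/s2.png

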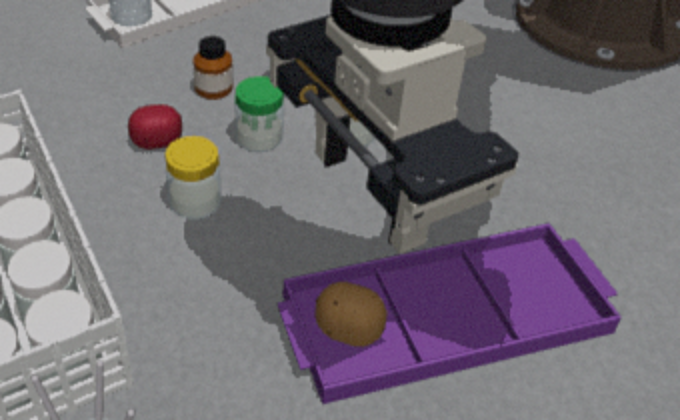

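The tuber lies flat in the far purple compartment. The bottle is next.

Request:
{"fn": "servo_tool", "kwargs": {
  "deltas": [
    [-1, -3, 30, 0, 0, 0, 0],
    [-1, -3, 30, 0, 0, 0, 0],
    [-1, -3, 30, 0, 0, 0, 0],
    [-1, -3, 30, 0, 0, 0, 0],
    [-1, -3, 30, 0, 0, 0, 0],
    [-1, -3, 30, 0, 0, 0, 0],
    [-1, -3, 30, 0, 0, 0, 0],
    [-1, -3, 30, 0, 0, 0, 0],
    [-1, -4, 30, 0, 0, 0, 0],
    [-1, -4, 30, 0, 0, 0, 0],
    [-1, -4, 30, 0, 0, 0, 0],
    [-1, -4, 30, 0, 0, 0, 0],
    [-1, -4, 30, 0, 0, 0, 0],
    [-1, 0, 0, 0, 0, 0, 0],
    [-1, 0, 0, 0, 0, 0, 0]
  ]
}}

```text
t: 11.67
eef_pos: [0.5592, -0.1096, 0.1738]
ee_rot: [-3.142, -0.0, -0.007]
force: [0.5, 0.7, 0.0]
width: 0.0875
gripper_force: 0.0
```

Run:
```python
from h import *
f=look("wrist",["amber_bottle_center"],"w3.png");print(f['position'])
```

```text
wrist amber_bottle_center 0.67 [ 0.565 -0.109  0.059]
[ 0.63796903 -0.10963936  0.33176374]
```

View pics/w3.png

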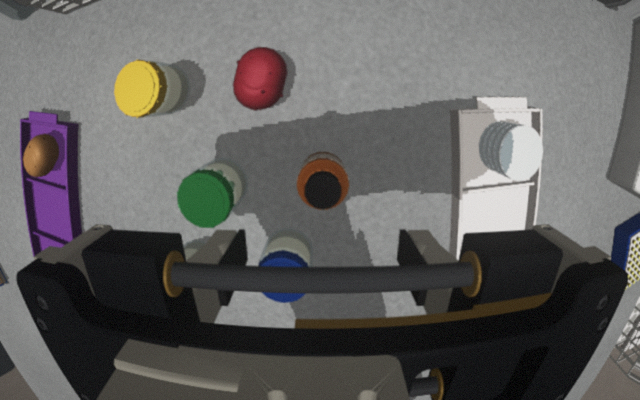

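The bottle cap is at (322,189), midway between the fingers. I'll go down and grip.

Request:
{"fn": "servo_tool", "kwargs": {
  "deltas": [
    [-1, 2, 0, 30, 0, 0, 0],
    [-1, 0, 0, 30, 0, 0, 0],
    [-1, 0, 0, 30, 0, 0, 0],
    [-1, 0, 0, 30, 0, 0, 0],
    [-1, 0, 0, 20, 0, 0, 0],
    [-1, 0, 0, 11, 0, 0, 0],
    [-1, 0, 0, 0, 0, 0, 0],
    [1, 0, 0, 0, 0, 0, 0],
    [1, 0, 0, 0, 0, 0, 0],
    [1, 0, 0, 0, 0, 0, 0],
    [1, 0, 0, 0, 0, 0, 0],
    [1, 0, 0, 0, 0, 0, 0],
    [1, 0, 0, 0, 0, 0, 0],
    [1, 0, 0, 0, 0, 0, 0],
    [1, 0, 0, 0, 0, 0, 0]
  ],
  "squeeze": 20
}}

```text
t: 13.02
eef_pos: [0.5618, -0.1084, 0.0232]
ee_rot: [3.141, -0.001, -0.002]
force: [-0.4, -0.1, 5.4]
width: 0.0496
gripper_force: 20.0
```

Request:
{"fn": "servo_tool", "kwargs": {
  "deltas": [
    [1, 0, 0, -10, 0, 0, 0],
    [1, 0, 0, -20, 0, 0, 0],
    [1, 0, 0, -25, 0, 0, 0],
    [1, 0, 0, -25, 0, 0, 0],
    [1, 0, 0, -25, 0, 0, 0],
    [1, 0, 0, -25, 0, 0, 0],
    [1, 0, 0, 0, 0, 0, 0]
  ]
}}

```text
t: 13.6
eef_pos: [0.5642, -0.1082, 0.1583]
ee_rot: [3.142, -0.008, -0.001]
force: [1.0, -0.5, -0.5]
width: 0.0491
gripper_force: 20.0
```

Request:
{"fn": "servo_tool", "kwargs": {
  "deltas": [
    [1, -3, -27, 0, 0, 0, 0],
    [1, -3, -27, 0, 0, 0, 0],
    [1, -3, -27, 0, 0, 0, 0],
    [1, -3, -27, 0, 0, 0, 0],
    [1, -3, -27, 0, 0, 0, 0],
    [1, -3, -27, 0, 0, 0, 0],
    [1, -3, -27, 0, 0, 0, 0],
    [1, -3, -27, 0, 0, 0, 0],
    [1, -3, -27, 0, 0, 0, 0],
    [1, -3, -27, 0, 0, 0, 0],
    [1, -4, -27, 0, 0, 0, 0],
    [1, -4, -27, 0, 0, 0, 0],
    [1, -4, -27, 0, 0, 0, 0],
    [1, -4, -29, 0, 0, 0, 0],
    [1, -3, -29, 0, 0, 0, 0],
    [1, 0, 0, 20, 0, 0, 0],
    [1, 0, 0, 20, 0, 0, 0],
    [1, 0, 0, 20, 0, 0, 0],
    [1, 0, 0, 20, 0, 0, 0],
    [1, 0, 0, 0, 0, 0, 0]
  ]
}}

```text
t: 15.27
eef_pos: [0.5107, 0.299, 0.0685]
ee_rot: [3.137, 0.006, -0.003]
force: [-0.6, -1.7, -1.2]
width: 0.0495
gripper_force: 20.0
```

Request:
{"fn": "servo_tool", "kwargs": {
  "deltas": [
    [1, 2, 0, 15, 0, 0, 0],
    [1, 0, 0, 10, 0, 0, 0],
    [1, 0, 0, 0, 0, 0, 0],
    [1, 0, 0, 0, 0, 0, 0]
  ]
}}

```text
t: 15.6
eef_pos: [0.5151, 0.3007, 0.0477]
ee_rot: [3.141, 0.001, -0.002]
force: [0.1, 0.3, -1.5]
width: 0.0496
gripper_force: 20.0
```

Request:
{"fn": "servo_tool", "kwargs": {
  "deltas": [
    [1, -1, 0, 10, 0, 0, 0],
    [1, 0, 0, 6, 0, 0, 0],
    [1, 0, 0, 3, 0, 0, 0],
    [1, 0, 0, 0, 0, 0, 0],
    [1, 0, 0, 0, 0, 0, 0]
  ]
}}

```text
t: 16.02
eef_pos: [0.5142, 0.3009, 0.0285]
ee_rot: [3.142, -0.0, -0.002]
force: [-0.0, -0.8, -1.2]
width: 0.0493
gripper_force: 20.0
```

Now release it, lift, and travel to the blue jar at (0.469, -0.067).

Request:
{"fn": "servo_tool", "kwargs": {
  "deltas": [
    [-0.3, 0, 0, 0, 0, 0, 0],
    [-1, 0, 0, 0, 0, 0, 0],
    [-1, 0, 0, 0, 0, 0, 0],
    [-1, 0, 0, 0, 0, 0, 0],
    [-1, 0, 0, -10, 0, 0, 0],
    [-1, 0, 0, -20, 0, 0, 0],
    [-1, 0, 0, -30, 0, 0, 0],
    [-1, 0, 0, -30, 0, 0, 0],
    [-1, 0, 0, -30, 0, 0, 0],
    [-1, 0, 0, -20, 0, 0, 0],
    [-1, 0, 0, 0, 0, 0, 0]
  ]
}}

```text
t: 16.93
eef_pos: [0.5165, 0.3026, 0.1749]
ee_rot: [-3.136, -0.007, -0.001]
force: [1.2, 0.4, 0.5]
width: 0.0873
gripper_force: 0.0
```

Request:
{"fn": "servo_tool", "kwargs": {
  "deltas": [
    [-1, -3, 28, 0, 0, 0, 0],
    [-1, -3, 28, 0, 0, 0, 0],
    [-1, -3, 28, 0, 0, 0, 0],
    [-1, -3, 28, 0, 0, 0, 0],
    [-1, -3, 28, 0, 0, 0, 0],
    [-1, -3, 28, 0, 0, 0, 0],
    [-1, -3, 28, 0, 0, 0, 0],
    [-1, -3, 28, 0, 0, 0, 0],
    [-1, -4, 28, 0, 0, 0, 0],
    [-1, -4, 28, 0, 0, 0, 0],
    [-1, -4, 28, 0, 0, 0, 0],
    [-1, -4, 28, 0, 0, 0, 0],
    [-1, -5, 32, 0, 0, 0, 0],
    [-1, 0, 0, 0, 0, 0, 0],
    [-1, 0, 0, 0, 0, 0, 0]
  ]
}}

```text
t: 18.18
eef_pos: [0.4681, -0.0684, 0.169]
ee_rot: [-3.141, -0.0, -0.005]
force: [0.9, -0.4, 0.5]
width: 0.0877
gripper_force: 0.0
```

Run:
```python
from h import *
f=look("wrist",["blue_jar_center"],"w4.png")
f=look("top",["blue_jar_center","amber_bottle_center"])
cv2.imwrite('pics/t4.png',f['color'][:,:,::-1])
```

```text
wrist blue_jar_center 0.88 [ 0.475 -0.071  0.071]
```

View pics/w4.png

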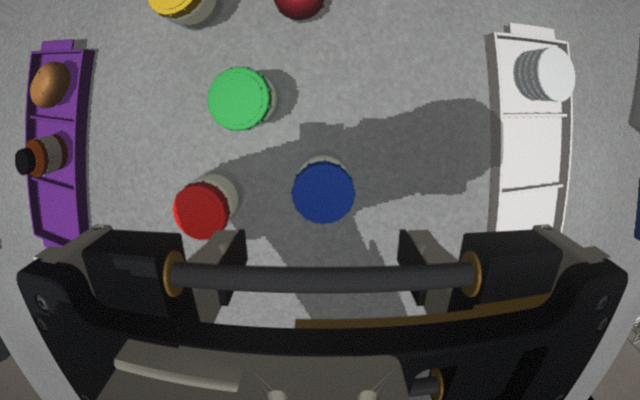

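The blue lid is at (323,192), centred between the fingers, and the bottle stands upright in the middle purple compartment. Going down.

Request:
{"fn": "servo_tool", "kwargs": {
  "deltas": [
    [-1, 1, 0, 30, 0, 0, 0],
    [-1, 0, 0, 30, 0, 0, 0],
    [-1, 0, 0, 30, 0, 0, 0],
    [-1, 0, 0, 25, 0, 0, 0],
    [-1, 0, 0, 15, 0, 0, 0],
    [-1, 0, 0, 9, 0, 0, 0],
    [-1, 0, 0, 0, 0, 0, 0],
    [1, 0, 0, 0, 0, 0, 0],
    [1, 0, 0, 0, 0, 0, 0],
    [1, 0, 0, 0, 0, 0, 0],
    [1, 0, 0, 0, 0, 0, 0],
    [1, 0, 0, 0, 0, 0, 0],
    [1, 0, 0, 0, 0, 0, 0],
    [1, 0, 0, 0, 0, 0, 0]
  ],
  "squeeze": 25
}}

```text
t: 19.6
eef_pos: [0.4701, -0.0671, 0.0304]
ee_rot: [3.142, -0.001, -0.002]
force: [-0.4, -1.0, 6.7]
width: 0.0575
gripper_force: 25.0
```

Request:
{"fn": "servo_tool", "kwargs": {
  "deltas": [
    [1, 0, 0, -10, 0, 0, 0],
    [1, 0, 0, -20, 0, 0, 0],
    [1, 0, 0, -25, 0, 0, 0],
    [1, 0, 0, -25, 0, 0, 0],
    [1, 0, 0, -25, 0, 0, 0],
    [1, 0, 0, -25, 0, 0, 0],
    [1, 0, 0, 0, 0, 0, 0]
  ]
}}

```text
t: 20.18
eef_pos: [0.4722, -0.0668, 0.1644]
ee_rot: [-3.141, -0.008, -0.001]
force: [0.8, 0.5, -0.8]
width: 0.0574
gripper_force: 25.0
```

Request:
{"fn": "servo_tool", "kwargs": {
  "deltas": [
    [1, -3, -27, 0, 0, 0, 0],
    [1, -3, -27, 0, 0, 0, 0],
    [1, -3, -27, 0, 0, 0, 0],
    [1, -3, -27, 0, 0, 0, 0],
    [1, -3, -27, 0, 0, 0, 0],
    [1, -3, -27, 0, 0, 0, 0],
    [1, -3, -27, 0, 0, 0, 0],
    [1, -3, -28, 0, 0, 0, 0],
    [1, -3, -28, 0, 0, 0, 0],
    [1, -4, -28, 0, 0, 0, 0],
    [1, -4, -28, 0, 0, 0, 0],
    [1, -4, -28, 0, 0, 0, 0],
    [1, -4, -29, 0, 0, 0, 0],
    [1, -4, -29, 0, 0, 0, 0],
    [1, 0, 0, 20, 0, 0, 0],
    [1, 0, 0, 25, 0, 0, 0],
    [1, 0, 0, 25, 0, 0, 0],
    [1, 0, 0, 15, 0, 0, 0],
    [1, 0, 0, 0, 0, 0, 0],
    [1, 0, 0, 0, 0, 0, 0]
  ]
}}

```text
t: 21.85
eef_pos: [0.4229, 0.3195, 0.0738]
ee_rot: [3.14, 0.001, -0.002]
force: [0.8, 0.0, -1.7]
width: 0.0572
gripper_force: 25.0
```

Request:
{"fn": "servo_tool", "kwargs": {
  "deltas": [
    [1, 0, 0, 15, 0, 0, 0],
    [1, 0, 0, 12, 0, 0, 0],
    [1, 0, 0, 7, 0, 0, 0],
    [1, 0, 0, 4, 0, 0, 0],
    [1, 0, 0, 0, 0, 0, 0],
    [1, 0, 0, 0, 0, 0, 0]
  ]
}}

```text
t: 22.35
eef_pos: [0.4237, 0.3205, 0.0373]
ee_rot: [-3.141, -0.001, -0.002]
force: [0.7, 0.1, -1.5]
width: 0.0573
gripper_force: 25.0
```

Request:
{"fn": "servo_tool", "kwargs": {
  "deltas": [
    [1, 0, 0, 1.5, 0, 0, 0],
    [1, 0, 0, 0, 0, 0, 0],
    [-0.4, 0, 0, 0, 0, 0, 0],
    [-1, 0, 0, 0, 0, 0, 0],
    [-1, 0, 0, 0, 0, 0, 0],
    [-1, 0, 0, 0, 0, 0, 0],
    [-1, 0, 0, -10, 0, 0, 0],
    [-1, 0, 0, -20, 0, 0, 0],
    [-1, 0, 0, -30, 0, 0, 0],
    [-1, 0, 0, -30, 0, 0, 0],
    [-1, 0, 0, -30, 0, 0, 0],
    [-1, 0, 0, -15, 0, 0, 0],
    [-1, 0, 0, 0, 0, 0, 0]
  ]
}}

```text
t: 23.43
eef_pos: [0.4249, 0.3218, 0.1752]
ee_rot: [-3.136, -0.005, -0.001]
force: [-0.2, -0.3, -0.8]
width: 0.0877
gripper_force: 0.0
```

Request:
{"fn": "servo_tool", "kwargs": {
  "deltas": [
    [-1, 12, 29, 0, 0, 0, 0],
    [-1, 12, 29, 0, 0, 0, 0],
    [-1, 12, 29, 0, 0, 0, 0],
    [-1, 12, 29, 0, 0, 0, 0],
    [-1, 12, 29, 0, 0, 0, 0],
    [-1, 12, 29, 0, 0, 0, 0],
    [-1, 12, 29, 0, 0, 0, 0],
    [-1, 12, 29, 0, 0, 0, 0],
    [-1, 12, 29, 0, 0, 0, 0],
    [-1, 12, 29, 0, 0, 0, 0],
    [-1, 9, 27, 0, 0, 0, 0],
    [-1, 0, 0, 0, 0, 0, 0],
    [-1, 0, 0, 0, 0, 0, 0]
  ]
}}

```text
t: 24.52
eef_pos: [0.5516, 0.0013, 0.1699]
ee_rot: [3.141, 0.001, -0.005]
force: [-0.6, -0.3, -0.4]
width: 0.0877
gripper_force: 0.0
```

Run:
```python
from h import *
f=look("wrist",["green_jar_center"],"w5.png")
look("top",["blue_jar_center"])
```

```text
wrist green_jar_center 0.81 [0.561 0.004 0.074]
```

View pics/w5.png

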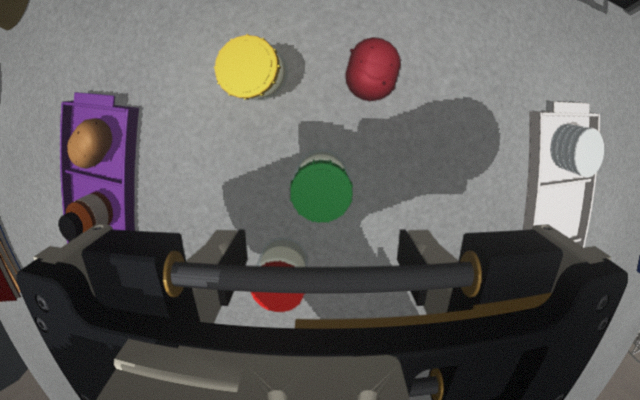

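The green lid is at (321,190), centred between the fingers. Going down.

Request:
{"fn": "servo_tool", "kwargs": {
  "deltas": [
    [-1, 2, -1, 30, 0, 0, 0],
    [-1, 0, 0, 30, 0, 0, 0],
    [-1, 0, 0, 30, 0, 0, 0],
    [-1, 0, 0, 25, 0, 0, 0],
    [-1, 0, 0, 15, 0, 0, 0],
    [-1, 0, 0, 10, 0, 0, 0],
    [-1, 0, 0, 0, 0, 0, 0],
    [1, 0, 0, 0, 0, 0, 0],
    [1, 0, 0, 0, 0, 0, 0],
    [1, 0, 0, 0, 0, 0, 0],
    [1, 0, 0, 0, 0, 0, 0],
    [1, 0, 0, 0, 0, 0, 0],
    [1, 0, 0, 0, 0, 0, 0],
    [1, 0, 0, 0, 0, 0, 0]
  ],
  "squeeze": 25
}}

```text
t: 25.88
eef_pos: [0.5542, 0.0037, 0.031]
ee_rot: [-3.142, -0.001, -0.002]
force: [0.2, -0.7, 7.5]
width: 0.0575
gripper_force: 25.0
```

Request:
{"fn": "servo_tool", "kwargs": {
  "deltas": [
    [1, 0, 0, -10, 0, 0, 0],
    [1, 0, 0, -20, 0, 0, 0],
    [1, 0, 0, -25, 0, 0, 0],
    [1, 0, 0, -25, 0, 0, 0],
    [1, 0, 0, -25, 0, 0, 0],
    [1, 0, 0, -25, 0, 0, 0],
    [1, 0, 0, 0, 0, 0, 0]
  ]
}}

```text
t: 26.47
eef_pos: [0.5563, 0.0043, 0.1658]
ee_rot: [-3.14, -0.008, -0.001]
force: [1.4, 0.5, -1.7]
width: 0.0572
gripper_force: 25.0
```

Request:
{"fn": "servo_tool", "kwargs": {
  "deltas": [
    [1, -4, 27, 0, 0, 0, 0],
    [1, -4, 27, 0, 0, 0, 0],
    [1, -4, 27, 0, 0, 0, 0],
    [1, -4, 27, 0, 0, 0, 0],
    [1, -4, 27, 0, 0, 0, 0],
    [1, -4, 27, 0, 0, 0, 0],
    [1, -4, 27, 0, 0, 0, 0],
    [1, -4, 27, 0, 0, 0, 0],
    [1, -5, 28, 0, 0, 0, 0],
    [1, -5, 28, 0, 0, 0, 0],
    [1, -5, 28, 0, 0, 0, 0],
    [1, -5, 28, 0, 0, 0, 0],
    [1, 0, 0, 20, 0, 0, 0],
    [1, 0, 0, 25, 0, 0, 0],
    [1, 0, 0, 25, 0, 0, 0],
    [1, 0, 0, 15, 0, 0, 0],
    [1, 0, 0, 0, 0, 0, 0],
    [1, 0, 0, 0, 0, 0, 0]
  ]
}}

```text
t: 27.97
eef_pos: [0.5004, -0.3239, 0.0745]
ee_rot: [-3.141, 0.002, -0.002]
force: [-0.2, -0.9, -2.8]
width: 0.0572
gripper_force: 25.0
```

Request:
{"fn": "servo_tool", "kwargs": {
  "deltas": [
    [1, 0, 0, 15, 0, 0, 0],
    [1, 0, 0, 12, 0, 0, 0],
    [1, 0, 0, 7, 0, 0, 0],
    [1, 0, 0, 4, 0, 0, 0],
    [1, 0, 0, 0, 0, 0, 0],
    [1, 0, 0, 0, 0, 0, 0]
  ]
}}

```text
t: 28.47
eef_pos: [0.5016, -0.3242, 0.0379]
ee_rot: [3.141, -0.001, -0.002]
force: [0.0, -0.4, -2.3]
width: 0.0567
gripper_force: 25.0
```

Request:
{"fn": "servo_tool", "kwargs": {
  "deltas": [
    [1, 0, 0, 1.5, 0, 0, 0],
    [1, 0, 0, 0, 0, 0, 0],
    [-0.4, 0, 0, 0, 0, 0, 0],
    [-1, 0, 0, 0, 0, 0, 0],
    [-1, 0, 0, 0, 0, 0, 0],
    [-1, 0, 0, 0, 0, 0, 0],
    [-1, 0, 0, -10, 0, 0, 0],
    [-1, 0, 0, -20, 0, 0, 0],
    [-1, 0, 0, -30, 0, 0, 0],
    [-1, 0, 0, -30, 0, 0, 0],
    [-1, 0, 0, -30, 0, 0, 0],
    [-1, 0, 0, -15, 0, 0, 0],
    [-1, 0, 0, 0, 0, 0, 0]
  ]
}}

```text
t: 29.55
eef_pos: [0.5033, -0.3251, 0.1762]
ee_rot: [3.138, -0.007, -0.001]
force: [1.0, -0.1, 0.2]
width: 0.0874
gripper_force: 0.0
```

Request:
{"fn": "servo_tool", "kwargs": {
  "deltas": [
    [-1, 11, -28, 0, 0, 0, 0],
    [-1, 11, -28, 0, 0, 0, 0],
    [-1, 11, -28, 0, 0, 0, 0],
    [-1, 11, -28, 0, 0, 0, 0],
    [-1, 11, -28, 0, 0, 0, 0],
    [-1, 11, -28, 0, 0, 0, 0],
    [-1, 11, -28, 0, 0, 0, 0],
    [-1, 11, -28, 0, 0, 0, 0],
    [-1, 12, -28, 0, 0, 0, 0],
    [-1, 12, -28, 0, 0, 0, 0],
    [-1, 12, -28, 0, 0, 0, 0],
    [-1, 12, -28, 0, 0, 0, 0],
    [-1, 12, -28, 0, 0, 0, 0],
    [-1, 11, -27, 0, 0, 0, 0],
    [-1, 0, 0, 0, 0, 0, 0],
    [-1, 0, 0, 0, 0, 0, 0]
  ]
}}

```text
t: 30.88
eef_pos: [0.6608, 0.0681, 0.1701]
ee_rot: [3.141, 0.001, 0.0]
force: [-1.1, -0.6, -0.2]
width: 0.0872
gripper_force: 0.0
```

Run:
```python
from h import *
f=look("wrist",["yellow_jar_center"],"w6.png")
f=look("top",["green_jar_center","red_jar_center"])
```

```text
wrist yellow_jar_center 0.77 [0.668 0.066 0.072]
top green_jar_center 0.63 [ 0.504 -0.314  0.078]
top green_jar_center 0.45 [ 0.473 -0.32   0.009]
top red_jar_center 0.58 [0.451 0.048 0.073]
top red_jar_center 0.37 [ 0.471 -0.323  0.009]
```

View pics/w6.png

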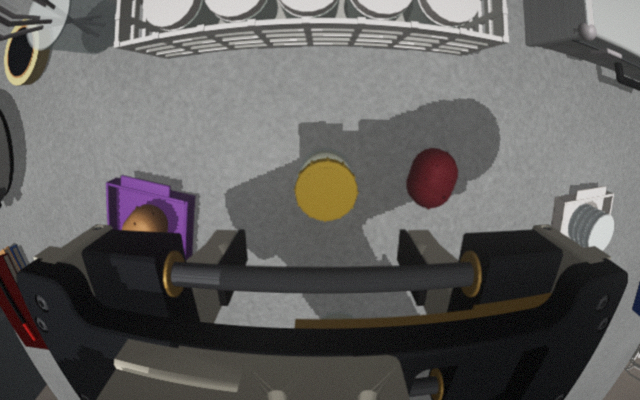

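The yellow lid is at (326,189), so a 2 mm shift is needed. The red tuber at (432,178) is clear of the right finger.

Request:
{"fn": "servo_tool", "kwargs": {
  "deltas": [
    [-1, 2, 2, 30, 0, 0, 0],
    [-1, 0, 0, 30, 0, 0, 0],
    [-1, 0, 0, 30, 0, 0, 0],
    [-1, 0, 0, 25, 0, 0, 0],
    [-1, 0, 0, 15, 0, 0, 0],
    [-1, 0, 0, 10, 0, 0, 0],
    [-1, 0, 0, 0, 0, 0, 0],
    [1, 0, 0, 0, 0, 0, 0],
    [1, 0, 0, 0, 0, 0, 0],
    [1, 0, 0, 0, 0, 0, 0],
    [1, 0, 0, 0, 0, 0, 0],
    [1, 0, 0, 0, 0, 0, 0],
    [1, 0, 0, 0, 0, 0, 0],
    [1, 0, 0, 0, 0, 0, 0]
  ],
  "squeeze": 25
}}

```text
t: 32.3
eef_pos: [0.6632, 0.0647, 0.0315]
ee_rot: [-3.141, -0.001, -0.002]
force: [-1.4, 0.9, 5.5]
width: 0.0569
gripper_force: 25.0
```

Request:
{"fn": "servo_tool", "kwargs": {
  "deltas": [
    [1, 0, 0, -10, 0, 0, 0],
    [1, 0, 0, -20, 0, 0, 0],
    [1, 0, 0, -25, 0, 0, 0],
    [1, 0, 0, -25, 0, 0, 0],
    [1, 0, 0, -25, 0, 0, 0],
    [1, 0, 0, -30, 0, 0, 0],
    [1, 0, 0, 0, 0, 0, 0]
  ]
}}

```text
t: 32.88
eef_pos: [0.6658, 0.0651, 0.1728]
ee_rot: [-3.14, -0.009, -0.001]
force: [1.4, 1.0, 0.3]
width: 0.0572
gripper_force: 25.0
```

Request:
{"fn": "servo_tool", "kwargs": {
  "deltas": [
    [1, -15, 25, 0, 0, 0, 0],
    [1, -15, 25, 0, 0, 0, 0],
    [1, -16, 25, 0, 0, 0, 0],
    [1, -16, 25, 0, 0, 0, 0],
    [1, -16, 25, 0, 0, 0, 0],
    [1, -16, 25, 0, 0, 0, 0],
    [1, -16, 25, 0, 0, 0, 0],
    [1, -16, 25, 0, 0, 0, 0],
    [1, -16, 25, 0, 0, 0, 0],
    [1, -16, 25, 0, 0, 0, 0],
    [1, -16, 25, 0, 0, 0, 0],
    [1, -16, 25, 0, 0, 0, 0],
    [1, -16, 25, 0, 0, 0, 0],
    [1, -16, 25, 0, 0, 0, 0],
    [1, -15, 25, 0, 0, 0, 0],
    [1, -15, 25, 0, 0, 0, 0],
    [1, 0, 0, 0, 0, 0, 0],
    [1, 0, 0, 0, 0, 0, 0]
  ]
}}

```text
t: 34.38
eef_pos: [0.4089, -0.3358, 0.1656]
ee_rot: [-3.141, 0.0, -0.005]
force: [0.6, 0.2, -2.2]
width: 0.0573
gripper_force: 25.0
```

Request:
{"fn": "servo_tool", "kwargs": {
  "deltas": [
    [1, 0, 0, 20, 0, 0, 0],
    [1, 0, 0, 25, 0, 0, 0],
    [1, 0, 0, 25, 0, 0, 0],
    [1, 0, 0, 20, 0, 0, 0],
    [1, 0, 0, 0, 0, 0, 0],
    [1, 0, 0, 0, 0, 0, 0]
  ]
}}

```text
t: 34.88
eef_pos: [0.4099, -0.3342, 0.0752]
ee_rot: [-3.141, 0.002, -0.001]
force: [0.5, -0.6, -1.1]
width: 0.0572
gripper_force: 25.0
```

Request:
{"fn": "servo_tool", "kwargs": {
  "deltas": [
    [1, 0, 0, 15, 0, 0, 0],
    [1, 0, 0, 12, 0, 0, 0],
    [1, 0, 0, 7, 0, 0, 0],
    [1, 0, 0, 4, 0, 0, 0],
    [1, 0, 0, 0, 0, 0, 0],
    [1, 0, 0, 0, 0, 0, 0]
  ]
}}

```text
t: 35.38
eef_pos: [0.4107, -0.335, 0.0384]
ee_rot: [3.141, -0.001, -0.001]
force: [0.0, -0.6, -1.1]
width: 0.0572
gripper_force: 25.0
```

Request:
{"fn": "servo_tool", "kwargs": {
  "deltas": [
    [1, 0, 0, 1, 0, 0, 0],
    [1, 0, 0, 0, 0, 0, 0],
    [-0.4, 0, 0, 0, 0, 0, 0],
    [-1, 0, 0, 0, 0, 0, 0],
    [-1, 0, 0, 0, 0, 0, 0],
    [-1, 0, 0, 0, 0, 0, 0],
    [-1, 0, 0, -10, 0, 0, 0],
    [-1, 0, 0, -20, 0, 0, 0],
    [-1, 0, 0, -30, 0, 0, 0],
    [-1, 0, 0, -30, 0, 0, 0],
    [-1, 0, 0, -30, 0, 0, 0],
    [-1, 0, 0, -30, 0, 0, 0],
    [-1, 0, -30, 0, 0, 0, 0],
    [-1, 0, -30, 0, 0, 0, 0],
    [-1, 0, -30, 0, 0, 0, 0],
    [-1, 0, -30, 0, 0, 0, 0],
    [-1, 0, -30, 0, 0, 0, 0],
    [-1, 0, -30, 0, 0, 0, 0],
    [-1, 0, 0, 0, 0, 0, 0]
  ]
}}

```text
t: 36.97
eef_pos: [0.4104, -0.1516, 0.1878]
ee_rot: [-3.141, -0.002, 0.001]
force: [-0.7, 0.7, -0.6]
width: 0.0876
gripper_force: 0.0
```

Run:
```python
from h import *
N=["brown_tuber_center","amber_bottle_center","blue_jar_center","yellow_jar_center","green_jar_center","red_jar_center","red_tuber_center","petri_dishes_center"]
look("top",N,"tf.png");look("scene",N,"sf.png")
```

```text
top brown_tuber_center 0.87 [0.599 0.276 0.044]
top amber_bottle_center 0.91 [0.513 0.294 0.063]
top blue_jar_center 0.91 [0.424 0.314 0.078]
top green_jar_center 0.8 [ 0.503 -0.311  0.08 ]
top red_jar_center 0.55 [0.449 0.047 0.076]
top red_tuber_center 0.61 [ 0.657 -0.047  0.04 ]
top petri_dishes_center 0.9 [ 0.595 -0.313  0.053]
scene brown_tuber_center 0.81 [0.611 0.288 0.047]
scene amber_bottle_center 0.85 [0.524 0.316 0.057]
scene blue_jar_center 0.87 [0.435 0.332 0.062]
scene yellow_jar_center 0.96 [ 0.42  -0.319  0.054]
scene yellow_jar_center 0.22 [0.459 0.064 0.056]
scene green_jar_center 0.84 [ 0.507 -0.303  0.059]
scene green_jar_center 0.35 [0.537 0.317 0.003]
scene red_jar_center 0.71 [0.524 0.312 0.057]
scene red_jar_center 0.58 [0.459 0.064 0.055]
scene red_tuber_center 0.85 [ 0.665 -0.034  0.037]
scene petri_dishes_center 0.92 [ 0.598 -0.297  0.045]
```

View pics/tf.png

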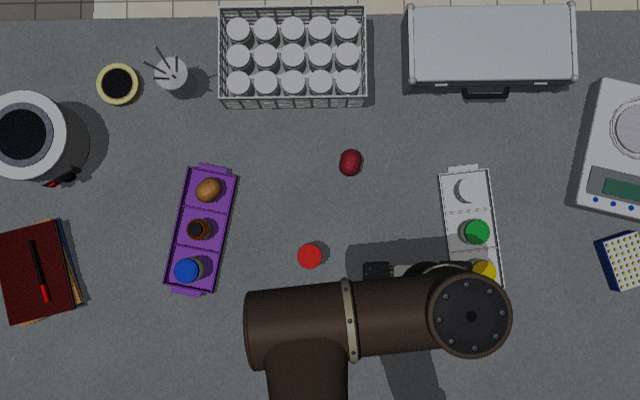

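View pics/sf.png

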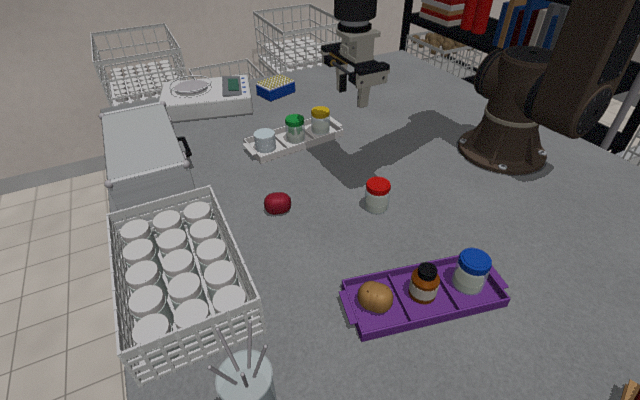

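The pictures show all five items upright and centred in their compartments: tuber (208,190), bottle (199,229), blue (187,270), green (477,231), yellow (484,270). The red jar, red tuber and petri dishes haven't moved, and the gripper is clear. Handing in.

```bash
python3 -c "
from station import arm
print(arm.job_done())"
```

```text
the job is handed in; nothing more can be done
None
```

Both kits are made up and the job is handed in at about 37 s. All five items stand or lie in their own compartments, and the red jar, red tuber and petri dishes were left in place; the hand-in call returned no verdict.

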